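Clamp the slotted stage plate with the three-armed nut

TASK

On the microscope stand, first push the slotted stage plate along its guides until it is fully home against the threaded stud, under the three-armed nut that sits loose on top of the stud. Then, without lifting the nut, turn it backwards (anticlockwise seen from above) until it drops into its thread, and turn it on clockwise until its flange sits down on the plate. Leave the other things where they are.

Things in the scene. Friction and masses are not known exactly. Their poses are not given: they have to be found in the camera images.
- stand: Heavy fixed stand base, white top on black foot, 304 x 224 mm, 35 mm high; origin at the centre of its underside on the table, z up. A steel stud stands on it at x = +40 mm, y = 0. Two grey guide bars (8 mm high, 6 mm wide) at y = +-44.5 mm run along its x axis from x = -145 to +100 mm; the plate slides between them in its +x direction.
- stud_foot (a point): Point on the stud's axis at the level of the stand's top (35 mm above the table), axes parallel to the stand's. The stud is 34 mm in diameter over its thread, with a plain 24 mm pilot above it, 58 mm tall in all; it has a coarse right-hand three-start thread (10 mm down per 120 degrees clockwise).
- thread_start (a point): Point on the stud's axis 27 mm above the stand's top, level with the three flat blunt thread starts on which the loose nut rests. Turned clockwise from there the nut strikes a tooth; turned anticlockwise by 13 to 58 degrees it drops 6 to 9 mm into the thread and is stopped about 30 degrees later. Then clockwise it screws down: on the plate after 50 to 85 degrees, tight 10 to 20 degrees later.
- plate: Loose aluminium plate, 110 (x) x 80 (y) x 6 mm, 0.22 kg, flat on the stand between the guides (1.5 mm play each side), 40 to 85 mm short of home. Origin at the centre of its underside. A slot 37 mm wide, 45 mm deep opens at its +x end, to the stud. At its -x end a flat upright lip to push on, 64 mm wide, 5 mm thick, outer face at x = -55 mm, top 32 mm above the plate's underside.
- slot_end (a point): Middle of the slot's closed end, at the plate's underside (10 mm to the +x side of the plate's origin). With the plate fully home it lies 17 mm short (-x of the stand) of the stud's axis.
- nut: Loose black three-armed hand nut, about 0.16 kg. Origin at the centre of its underside, z up. Flange 60 mm in diameter, 4 mm thick; hub 46 mm in diameter, 36 mm high, open bore (25.6 mm at the top, about the pilot); arms at 0, 120 and 240 degrees from its x axis. It starts resting on the stud, underside 19 mm above the stand's top; sitting on the plate, its underside is 6 mm above the stand's top.
- nut_arm (a point): Middle of the nut's first arm, 43 mm from its axis along its x axis and 19 mm above its underside. Each arm is a straight bar 12 mm wide, out to 54 mm from the axis, from 12 to 26 mm above the nut's underside.
- canister: Small capped can standing on a corner of the stand, 30 mm in diameter, 42 mm high; origin at the centre of its underside. Bystander.
- dish: Closed glass dish lying on a corner of the stand, 44 mm in diameter, 13 mm high; origin at the centre of its underside. Bystander.
- eyepiece: Black eyepiece standing on the table, 36 mm in diameter, 56 mm high. Bystander.
- mouse: Black computer mouse on its mat, 110 x 60 x 34 mm. Bystander.
- slidebox: Wooden slide box on the table, 87 x 102 x 32 mm. Bystander.
- jar: Small amber jar on the table, 44 mm in diameter, 65 mm high. Bystander.
Not all that is in view belongs to the job. What is shaped like the nut but yellow is not meant. Of the things like the plate, leave any that is purple; of the rest the smaller one is meant.

How it is judged:
By the outcome, as a careful person would: the job done as asked, in the order asked, and still so for the second after the job is handed in, with the robot touching nothing.
It also fails if it takes over 51 s, if anything falls off the work surface, if the arm or the gripper's body presses on something with over 40 N, if the wrist force passes 120 N, or if a joint passes its speed limit or range.

ROBOT

A 6-joint arm with a two-finger parallel gripper is mounted at the origin on the work surface. World frame = base frame: x ahead of the robot, y to its left, z up, the work surface at z = 0. Lengths are in m, angles in rad, forces in N, time in s.
With the tool pointing down it reaches from about 0.375 to 0.9 m from the base axis. Payload 3.1 kg.
Tool frame: the origin (TCP) lies on the mounting face of the last link; the fingertips stand 173 mm ahead of it and the grasp point (between the pads) lies 155 mm ahead of it (tip_extent is the distance from the TCP to the fingertips, in m); z points along the fingers, x is the direction in which the jaws open and shut, and the axes are right-handed (so a half turn about z gives the same grasp; the last joint's range is limited). The gripper opens to 85 mm and grips with 20 to 120 N. Pads are 22 mm wide; open, the fingers measure 114 mm over their backs; the gripper's body (76 mm by 85 mm) begins 54 mm behind the grasp point. The pads swing forward as they close: fully open they stand 13 mm farther back than shut.
Start: joints at [1.131, 0.527, 1.433, -0, 1.181, -0.178], TCP at [0.161, 0.604, 0.405] pointing down, gripper open.
Joint ranges: [-3.08, 3.08], [-0.75, 2.2], [0.22, 2.44], [-1.43, 4.57], [0, 2.65], [-2.85, 2.85]. Speed limits (rad/s): [2.79, 2.79, 3.14, 3.14, 3.14, 3.14].

INTERFACE

Orientations are given as a rotation vector (axis times angle).
In Python, from station import * gives the robot as it stands.
- The arm moves only by the shell command python3 -m crank 'ROWS' [FORCE]. ROWS is JSON, a list of rows, each a list of 3 entries, a list of its own where there are three numbers: the shift along the tool's x, y, z in cm, then the turn about the tool's z in rad, then the opening in per cent of the stroke, from 0 (shut) to 100 (fully open). A call has 1 to 20 rows; each row is the pose to reach, as a shift and turn from the pose measured when the call began, along the tool's axes at that moment; what a row does not reach only later rows make up. A row lasts 1/12 s, in which the tool goes at most 41.7 mm and 7.16 degrees, less where a joint would pass 70% of its speed; a pose out of reach is approached as far as the arm can. A call with a gripper value outside its range is refused whole. The fingers move at their own pace and stop on an object; FORCE is the grip in N (left out, the last holds). Time passes only in rows, so rows that repeat a pose let the fingers close. It gives the time, the measured TCP pose, the force and the opening at its end, in the units of the state.
- read_state(): the state, without advancing time (a new reading comes with each control period).
- grab_frame(name): name is "scene" or "top" or "wrist"; returns (picture, depth): 400x640x3 uint8, red, green, blue; 400x640 float32, m along the optical axis (not along the pixel's ray), 0 where there is no reading.
- camera_params(name): a dict with "camera_matrix" (3x3 intrinsics, pixels), "k1" (the pictures are not rectified: a ray, as slopes to the right and down, at radius r is drawn at 1 + k1 r^2 times it, then the intrinsics apply), "world_to_cam" (4x4, takes a point from world to camera coordinates). Camera axes: x right, y down, z forward; pixel columns grow to the right and rows downward; lengths in m; the calibration is good to about 2 mm. A picture is of the moment at which its call begins: read the wrist's pose just before it. camera_params takes no time and is no camera call; for the wrist camera it gives the pose at the moment of the call.
- close_job(): hands the job in, once; it reports no verdict.
The state is a dict: "time_s": time; "qpos": joint angles; "dq": joint speeds; "tau": joint torques, N m; "ee_pos": TCP position; "ee_rot": TCP orientation; "contact_force": force on the tool from outside, world axes, zero at the start; "ft_torque": the same for the moment, N m; "finger_gap": opening from 0.0 (shut) to 1.0 (fully open).
Only numpy, scipy, OpenCV 4.12 (cv2) and the standard library are available. Lean on these libraries where they do the work, as an engineer would, in place of code of your own. Each camera call takes 0.05 s, during which the arm holds its last target. There are 200 camera calls.

## Working session

There is one attempt and no reset: what is moved stays moved. The work goes in short steps, Python scripts to look and compute and a shell command to move; the robot and the scene stay as the last step left them, time stands still between calls to the robot, and variables do not carry over. Pictures are saved under pics/ and viewed, about 8 in all and at most 12, crops included, and the job is handed in when it is done.

```bash
ls; mkdir -p pics
cat > h.py <<'E'
from station import *
import numpy as np, cv2
from scipy.spatial.transform import Rotation as R
def grab(n):
    p=camera_params(n); im,d=grab_frame(n); return im,d,p
def save(im,f): cv2.imwrite('pics/'+f,cv2.cvtColor(im,cv2.COLOR_RGB2BGR))
def cloud(d,p):
    K=np.array(p['camera_matrix']);k=p['k1'];T=np.linalg.inv(np.array(p['world_to_cam']))
    v,u=np.mgrid[:d.shape[0],:d.shape[1]]
    pts=cv2.undistortPoints(np.stack([u.ravel(),v.ravel()],1).astype(float).reshape(-1,1,2),K,np.array([k,0,0,0.])).reshape(-1,2)
    z=d.ravel(); P=np.c_[pts*z[:,None],z]
    W=P@T[:3,:3].T+T[:3,3]; W[z<=0]=np.nan
    return W.reshape(d.shape+(3,))
E
python3 - <<'E'
from h import *
s=read_state();print(s)
a,d,p=grab('top');save(a,'top.png');np.savez('top.npz',a=a,d=d,W=cloud(d,p))
b,d,p=grab('scene');save(b,'scene.png');np.savez('scene.npz',a=b,d=d,W=cloud(d,p))
E
```

```text
pics
{'time_s': 0.0, 'qpos': array([ 1.13148711e+00,  5.28464663e-01,  1.43390877e+00,  5.20708007e-06,
        1.18140686e+00, -1.78508051e-01]), 'dq': array([-0.00066728, -0.00017233, -0.00011681,  0.00088584, -0.00034553,
       -0.00154884]), 'tau': array([ 1.83775983e-04, -4.42355525e+01, -1.78025311e+01, -1.72101140e-04,
        8.35634535e-03,  3.99728080e-06]), 'ee_pos': array([0.16098451, 0.60355103, 0.40373208]), 'ee_rot': array([ 2.49064655,  1.91311218, -0.00305607]), 'contact_force': array([0.15974883, 1.04522768, 0.39280986]), 'ft_torque': array([ 0.05452684, -0.02680559,  0.03663269]), 'finger_gap': 0.9996832240404061}
```

View pics/top.png

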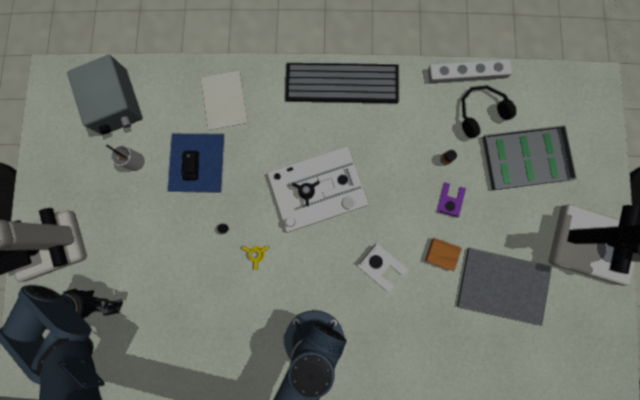

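View pics/scene.png

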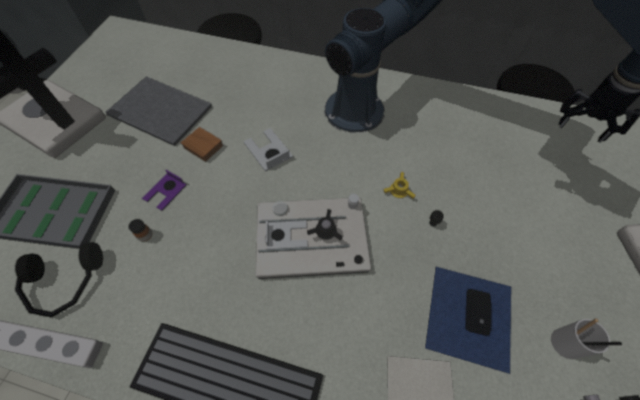

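Nut candidates in the top view are the black one on the stand (306,190) and the yellow one (255,255), which is excluded. Plate candidates are the aluminium one on the stand (335,185), the purple one (451,200), which is excluded, and the larger white one off the stand (382,265). I choose the plate and nut on the stand, and check them in a close crop plus cloud measurements.

Run:
```python
from h import *
for n in('top','scene'):
    f=np.load(n+'.npz');W=f['W'];a=f['a'];z=W[...,2]
    for (x,y) in ([(340,182),(306,190)] if n=='top' else [(290,235),(325,228)]): print(n,W[y,x])
    # stand top
    r=W[190,320] if n=='top' else W[238,300]
    c=np.nanmean(W[185:195,300:340].reshape(-1,3),0) if n=='top' else np.nanmean(W[220:250,280:340].reshape(-1,3),0)
    near=np.linalg.norm(W[...,:2]-c[:2],axis=-1)<.22
    m=near&(z>.022)&(z<.15)
    P=W[m][:,:2].astype(np.float32); print(n,'stand rect',cv2.minAreaRect(P),len(P))
    m2=near&(z>.035+.03)&(z<.11); P2=W[m2]; print('high pts'); 
    lab=cv2.connectedComponentsWithStats(m2.astype(np.uint8))
    for i in range(1,lab[0]):
        q=W[lab[1]==i]
        if len(q)>4: print(len(q),q.mean(0).round(4),q.min(0).round(3),q.max(0).round(3),lab[3][i])
f=np.load('scene.npz');a=f['a'][190:285,245:380];save(cv2.resize(a,None,fx=5.5,fy=5.5,interpolation=cv2.INTER_CUBIC),'crop1.png')
```

```text
top [ 0.54929339 -0.07731422  0.03906634]
top [0.50990152 0.03770493 0.09835798]
top stand rect ((0.5264758467674255, 0.0020134001970291138), (0.22359490394592285, 0.3047149181365967), 19.873977661132812) 5432
high pts
7 [ 0.567  -0.1109  0.0674] [ 0.559 -0.114  0.065] [ 0.576 -0.106  0.071] [350.28571429 175.71428571]
256 [0.5122 0.0394 0.0838] [ 0.459 -0.005  0.067] [0.545 0.09  0.098] [305.7109375 189.9375   ]
58 [0.4052 0.0903 0.0758] [0.393 0.076 0.072] [0.417 0.104 0.082] [289.86206897 221.5       ]
scene [ 0.5524922  -0.05358049  0.04181769]
scene [0.52892905 0.0389208  0.09117871]
scene stand rect ((0.5295097827911377, 0.00048129260540008545), (0.22783198952674866, 0.30427286028862), 19.892786026000977) 8250
high pts
95 [0.4089 0.0884 0.0759] [0.391 0.075 0.065] [0.422 0.102 0.081] [353.48421053 198.13684211]
442 [0.521  0.0388 0.0845] [ 0.462 -0.006  0.065] [0.552 0.088 0.098] [325.73529412 226.6040724 ]
41 [ 0.5713 -0.1121  0.0671] [ 0.54  -0.124  0.065] [ 0.601 -0.1    0.07 ] [266.48780488 231.53658537]
```

View pics/crop1.png

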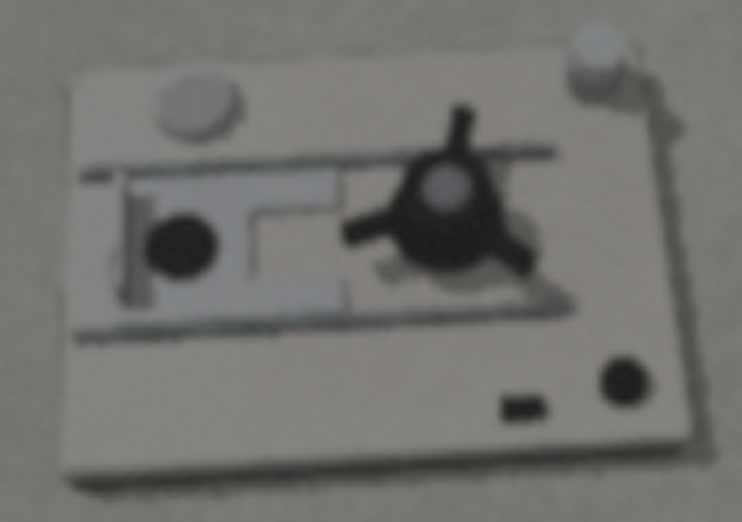

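The close crop shows the aluminium plate between the guides with its lip at left, crop (135,245). The black nut is on the stud at (445,210), with arms pointing up, left and lower-right. This agrees with the description and the measured stand size. Next I work out the move over the lip.

```bash
cat >> h.py <<'E'
C=np.array([.527,.001]);A=np.radians(109.88)
try:
    import json;_j=json.load(open('cal.json'));C=np.array(_j['C']);A=_j['A']
except Exception: pass
ex=np.array([np.cos(A),np.sin(A)]);ey=np.array([-np.sin(A),np.cos(A)])
def s2w(x,y): return C+x*ex+y*ey
def w2s(W): W=np.asarray(W)[...,:2]-C; return np.stack([W@ex,W@ey],-1)
def rows(xy,ztcp,yaw,s=None):
    """shift cm in tool axes and turn rad, yaw = world direction of tool x (rad, mod pi)"""
    s=s or read_state();Rm=R.from_rotvec(s['ee_rot']).as_matrix()
    d=Rm.T@(np.r_[xy,ztcp]-s['ee_pos'])*100
    cur=np.arctan2(Rm[1,0],Rm[0,0]); t=-(yaw-cur)  # tool z down
    t=(t+np.pi/2)%np.pi-np.pi/2
    return d.round(2),round(t,3)
E
python3 - <<'E'
from h import *
print(dir(__import__('station')))
print(rows(s2w(-.165,0),.404,A+np.pi/2), s2w(-.165,0))
p=camera_params('wrist');s=read_state();Rm=R.from_rotvec(s['ee_rot']).as_matrix();print(Rm.round(3))
T=np.linalg.inv(p['world_to_cam']);print('cam in tool',Rm.T@(T[:3,3]-s['ee_pos']),(Rm.T@T[:3,:3]).round(2))
# nut arms angles from top & scene cloud
for n in('top','scene'):
    W=np.load(n+'.npz')['W'];q=w2s(W)-[.04,0];r=np.hypot(*np.moveaxis(q,-1,0));z=W[...,2]
    m=(r>.032)&(r<.056)&(z>.068)&(z<.09);a=np.degrees(np.arctan2(q[m][:,1],q[m][:,0]))
    print(n,m.sum(),np.sort(a.round()))
    m=(r>.015)&(r<.024)&(z>.086); print('hub top',q[m].mean(0),z[m].mean(),m.sum())
    q=w2s(W);m=(z>.055)&(z<.075)&(q[...,0]<-.03)&(abs(q[...,1])<.04);m&=q[...,0]>-.15;print('lip',np.percentile(q[m],[5,50,95],axis=0),m.sum())
E
```

```text
['PlanningError', '__builtins__', '__cached__', '__doc__', '__file__', '__loader__', '__name__', '__package__', '__spec__', 'camera_params', 'close_job', 'grab_frame', 'read_state', 'tip_extent']
(array([-62.33,  60.32,   0.08]), np.float64(0.963)) [ 0.58310847 -0.15416714]
[[ 0.258  0.966 -0.001]
 [ 0.966 -0.258 -0.002]
 [-0.002 -0.    -1.   ]]
cam in tool [-0.00192073 -0.07341121  0.03036016] [[ 1.   -0.    0.  ]
 [-0.    0.96  0.29]
 [-0.   -0.29  0.96]]
top 72 [-171. -170. -169. -169. -168. -167. -167. -166. -166. -164. -163. -163.
 -163. -162. -162. -160. -159. -158. -158. -157. -154.  -52.  -51.  -51.
  -49.  -48.  -47.  -47.  -46.  -45.  -45.  -44.  -43.  -42.  -42.  -42.
  -41.  -40.  -40.  -40.  -38.  -38.  -37.  -36.  -36.  -35.  -34.  -32.
   65.   67.   67.   67.   67.   71.   71.   71.   71.   72.   72.   72.
   75.   76.   76.   76.   77.   77.   79.   79.   80.   81.   82.   83.]
hub top [ 0.00197925 -0.00030997] 0.08857574811129067 75
lip [[-0.1215027  -0.03031619]
 [-0.11863666 -0.0038153 ]
 [-0.11676987  0.02591176]] 34
scene 128 [-170. -168. -167. -167. -165. -165.
[... 190 characters left out ...]
-154. -154. -153. -153. -153. -153. -152. -152. -152. -151. -150.
 -150.  -61.  -60.  -59.  -59.  -58.  -57.  -57.  -56.  -56.  -55.  -55.
  -55.  -54.  -54.  -54.  -54.  -54.  -53.  -53.  -52.  -52.  -52.  -52.
  -51.  -51.  -50.  -50.  -50.  -50.  -49.  -49.  -49.  -49.  -48.  -48.
  -46.  -46.  -46.  -46.  -45.  -45.  -45.  -45.  -45.  -43.  -43.  -42.
  -41.  -41.   69.   70.   70.   71.   71.   72.   72.   74.   74.   74.
   74.   75.   76.   77.   78.   78.   78.   79.   79.   80.   80.   81.
   81.   83.   83.   83.   84.   84.   84.   87.]
hub top [-0.00177852 -0.00123461] 0.09018965699238224 118
lip [[-0.12292181 -0.03422941]
 [-0.12134019 -0.00515032]
 [-0.11968559  0.02609379]] 46
```

Run:
```python
from h import *
print(rows(s2w(.03,0),.404,A+np.pi/2))
```

```text
(array([-46.32,  49.19,   0.05]), np.float64(0.963))
```

```bash
python3 -m crank '[[[-46.3,49.2,0],0.96,100],[[-46.3,49.2,0],0.96,50],[[-46.3,49.2,0],0.96,0],[[-46.3,49.2,0],0.96,0],[[-46.3,49.2,0],0.96,0],[[-46.3,49.2,0],0.96,0],[[-46.3,49.2,0],0.96,0],[[-46.3,49.2,0],0.96,0],[[-46.3,49.2,0],0.96,0],[[-46.3,49.2,0],0.96,0],[[-46.3,49.2,0],0.96,0],[[-46.3,49.2,0],0.96,0],[[-46.3,49.2,0],0.96,0],[[-46.3,49.2,0],0.96,0],[[-46.3,49.2,0],0.96,0],[[-46.3,49.2,0],0.96,0],[[-46.3,49.2,0],0.96,0],[[-46.3,49.2,0],0.96,0],[[-46.3,49.2,0],0.96,0]]'
python3 - <<'E'
from h import *
print(rows(s2w(.03,0),.404,A+np.pi/2),read_state()['qpos'])
a,d,p=grab('wrist');W=cloud(d,p);np.savez('w1.npz',a=a,d=d,W=W);save(a,'w1.png')
z=W[...,2];c=s2w(0,0);near=np.linalg.norm(W[...,:2]-c,axis=-1)<.22
m=near&(z>.026)&(z<.11);print('stand',cv2.minAreaRect(W[m][:,:2].astype(np.float32)),m.sum())
q=w2s(W)-[.04,0];r=np.hypot(q[...,0],q[...,1])
m=(r>.014)&(r<.026)&(z>.084)&(z<.096);print('hubtop',cv2.minEnclosingCircle(q[m].astype(np.float32)),np.median(z[m]))
m=(r>.034)&(r<.053)&(z>.068)&(z<.088);a=np.degrees(np.arctan2(q[m][:,1],q[m][:,0]))
k=np.angle(np.mean(np.exp(3j*np.radians(a))))/3;print('arm',np.degrees(k),m.sum())
q=w2s(W)
m=(z>.055)&(z<.075)&(q[...,0]<-.06)&(q[...,0]>-.15)&(abs(q[...,1])<.04);print('lip',np.percentile(q[m],[3,50,97],axis=0),m.sum())
E
```

```text
time_s: 1.68
ee_pos: [0.5165, 0.0292, 0.404]
ee_rot: [3.094, 0.544, -0.005]
contact_force: [-0.1, 0.6, 0.1]
finger_gap: -0.003
(array([ 0.03,  0.01, -0.  ]), np.float64(0.001)) [-1.59360138e-01  3.84783038e-01  1.70005000e+00 -1.50587980e-03
  1.05965276e+00 -5.07034132e-01]
stand ((0.5219593644142151, 0.014572054147720337), (0.2253868579864502, 0.273480623960495), 19.86200714111328) 34202
hubtop ((-0.0009412115905433893, 0.0003561297489795834), 0.023028062656521797) 0.09006305759453281
arm -44.16018509362056 596Traceback (most recent call last):
  File "<stdin>", line 11, in <module>
    return _quantile_unchecked(
        a, q, axis, out, overwrite_input, method, keepdims, weights)
    return _ureduce(a,
                    func=_quantile_ureduce_func,
    ...<5 lines>...
                    overwrite_input=overwrite_input,
                    method=method)
    r = func(a, **kwargs)
    result = _quantile(arr,
                       quantiles=q,
    ...<2 lines>...
                       out=out,
                       weights=wgt)
    slices_having_nans = np.isnan(arr[-1, ...])
                                  ~~~^^^^^^^^^
IndexError: index -1 is out of bounds for axis 0 with size 0
```

View pics/w1.png

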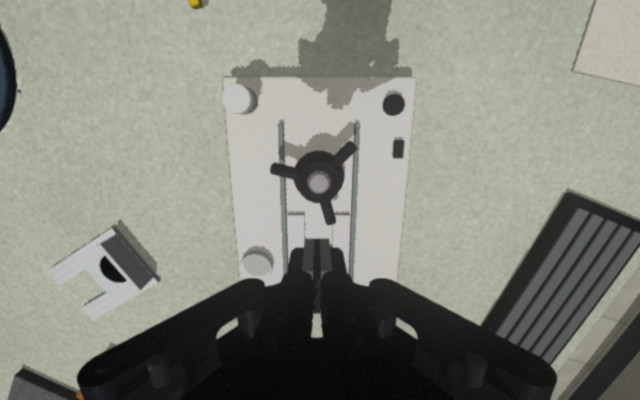

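The wrist view shows the nut at (319,182) and its arms toward (272,169), (352,147) and (332,220). The plate's slot ends are at (305,215) and (345,215), with the lip hidden behind the fingers. The stand frame and stud position agree within 1 mm and the arms lie at −44/76/196° in the stand frame. Now I go behind the lip, down, and approach.

```bash
python3 -m crank '[[[0,18,0],0,0],[[0,18,0],0,0],[[0,18,0],0,0],[[0,18,0],0,0],[[0,18,0],0,0],[[0,18,4],0,0],[[0,18,8],0,0],[[0,18,12],0,0],[[0,18,16],0,0],[[0,18,18.2],0,0],[[0,18,18.2],0,0],[[0,18,18.2],0,0],[[0,18,18.2],0,0]]'
python3 - <<'E'
from h import *
s=read_state();print(w2s(s['ee_pos']),s['ee_pos'][2]-.173,s['contact_force'])
print(rows(s2w(-.150,0),.222,A+np.pi/2))
E
```

```text
time_s: 2.82
ee_pos: [0.5777, -0.138, 0.2235]
ee_rot: [3.092, 0.55, -0.003]
contact_force: [1.7, 0.0, -0.8]
finger_gap: 0.001
[-0.14792901 -0.00040376] 0.05047000666199375 [ 1.67958869  0.04853536 -0.81645779]
(array([-0.04,  0.21,  0.15]), np.float64(0.005))
```

```bash
python3 -m crank '[[[0,-1,0.1],0,0],[[0,-1.5,0.1],0,0],[[0,-2,0.1],0,0],[[0,-2.5,0.1],0,0],[[0,-3,0.1],0,0],[[0,-3.5,0.1],0,0],[[0,-4,0.1],0,0],[[0,-4.5,0.1],0,0],[[0,-5,0.1],0,0],[[0,-5.5,0.1],0,0],[[0,-6,0.1],0,0],[[0,-6.5,0.1],0,0],[[0,-7,0.1],0,0],[[0,-7.5,0.1],0,0],[[0,-8,0.1],0,0],[[0,-8.4,0.1],0,0],[[0,-8.4,0.1],0,0]]'
python3 - <<'E'
from h import *
s=read_state();print(w2s(s['ee_pos']),s['ee_pos'][2]-.173,s['contact_force'])
E
```

```text
time_s: 4.23
ee_pos: [0.5481, -0.0581, 0.2222]
ee_rot: [3.093, 0.551, -0.005]
contact_force: [-0.7, 0.2, 0.0]
finger_gap: 0.0
[-0.06274262  0.0002694 ] 0.04921746054554049 [-0.73120853  0.223713    0.03235243]
```

```bash
python3 -m crank '[[[0,-0.2,0],0,0],[[0,-0.4,0],0,0],[[0,-0.6,0],0,0],[[0,-0.7,0],0,0],[[0,-0.7,0],0,0]]'; python3 -m crank '[[[0,-0.1,0],0,0],[[0,-0.2,0],0,0],[[0,-0.3,0],0,0],[[0,-0.3,0],0,0]]'
python3 - <<'E'
from h import *
s=read_state();print(w2s(s['ee_pos']),s['contact_force'])
a,d,p=grab('scene');W=cloud(d,p);np.savez('scene2.npz',a=a,W=W)
save(cv2.resize(a[190:285,245:380],None,fx=5.5,fy=5.5,interpolation=cv2.INTER_CUBIC),'crop2.png')
E
```

```text
time_s: 4.65
ee_pos: [0.5455, -0.0513, 0.2222]
ee_rot: [-3.093, -0.551, 0.006]
contact_force: [0.7, -1.4, 0.0]
finger_gap: 0.0
time_s: 4.98
ee_pos: [0.5447, -0.0489, 0.2222]
ee_rot: [3.092, 0.551, -0.005]
contact_force: [0.9, -4.5, 0.3]
finger_gap: 0.001
[-0.05297017  0.00032877] [ 0.92305486 -4.48948067  0.27240026]
```

View pics/crop2.png

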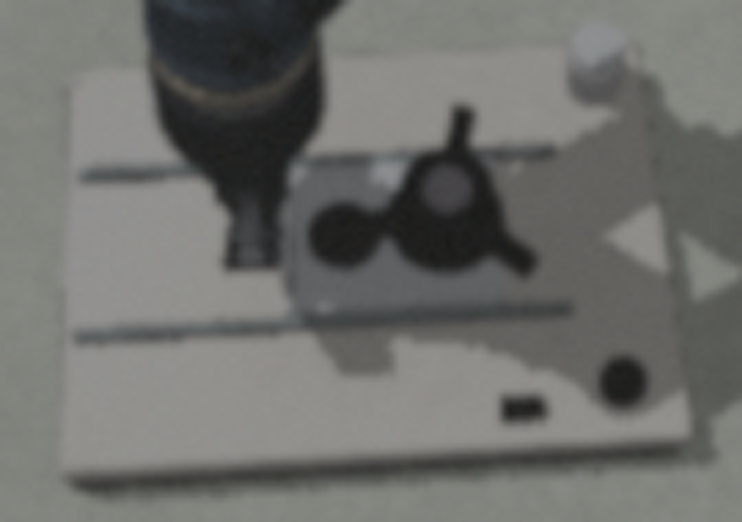

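The plate is now under the nut, with its lip by the fingers at (285,245) and contact force rising. I push on to confirm it is home.

```bash
python3 -m crank '[[[0,-0.1,0],0,0],[[0,-0.2,0],0,0],[[0,-0.3,0],0,0],[[0,-0.3,0],0,0]]'
python3 - <<'E'
from h import *
s=read_state();print(w2s(s['ee_pos']),s['contact_force'])
E
```

```text
time_s: 5.37
ee_pos: [0.5446, -0.0479, 0.2225]
ee_rot: [3.087, 0.553, -0.001]
contact_force: [1.5, -10.0, -0.8]
finger_gap: 0.002
[-0.05199661  0.00011435] [  1.54517106 -10.01728586  -0.78492321]
```

```bash
python3 -m crank '[[[0,-0.2,0],0,0],[[0,-0.4,0],0,0],[[0,-0.6,0],0,0],[[0,-0.6,0],0,0]]'
python3 - <<'E'
from h import *
s=read_state();print(w2s(s['ee_pos']),s['contact_force'])
E
```

```text
time_s: 5.7
ee_pos: [0.5446, -0.0458, 0.2234]
ee_rot: [3.078, 0.556, 0.007]
contact_force: [1.7, -18.5, 0.4]
finger_gap: -0.005
[-0.05000501 -0.00063322] [  1.72733532 -18.49532502   0.38434996]
```

Force rises while the tip holds still (only the tool tilts), at the expected home position, so the plate is home. I back off and rise.

```bash
python3 -m crank '[[[0,1.5,0],0,0],[[0,3,0],0,0],[[0,3,-4],0,10],[[0,3,-8],0,20],[[0,3,-12],0,30],[[0,3,-16],0,30],[[0,3,-18],0,30],[[0,-4,-18],0,30],[[0,-8,-18],0,30],[[0,-8,-18],0,30],[[0,-8,-18],0,30]]'
python3 - <<'E'
from h import *
from collections import Counter
a,d,p=grab('wrist');W=cloud(d,p);np.savez('w2.npz',a=a,d=d,W=W);save(a,'w2.png')
z=W[...,2]
q=w2s(W)-[.0395,0];r=np.hypot(q[...,0],q[...,1])
m=(r>.014)&(r<.026)&(z>.084)&(z<.096);print('hubtop',cv2.minEnclosingCircle(q[m].astype(np.float32)),np.median(z[m]))
m=(r>.034)&(r<.053)&(z>.068)&(z<.088);a=np.degrees(np.arctan2(q[m][:,1],q[m][:,0]))
k=np.angle(np.mean(np.exp(3j*np.radians(a))))/3;print('arm',np.degrees(k),m.sum(),np.median(z[m]))
q=w2s(W)
m=(z>.060)&(z<.072)&(q[...,0]<-.025)&(q[...,0]>-.06)&(abs(q[...,1])<.04);print('lip',np.percentile(q[m],[3,50,97],axis=0) if m.any() else 0,m.sum())
th=k;print(th, rows(s2w(*(np.array([.0395,0])+.043*np.array([np.cos(th),np.sin(th)]))),.055+.171,A+th+np.pi/2))
s=read_state();print(s['time_s'],s['finger_gap'],tip_extent() if callable(tip_extent) else tip_extent,s['qpos'],w2s(s['ee_pos']))
E
```

```text
time_s: 6.62
ee_pos: [0.5118, 0.0356, 0.4016]
ee_rot: [3.082, 0.563, -0.002]
contact_force: [0.6, -0.9, -0.1]
finger_gap: 0.298
hubtop ((-0.0003199366619810462, 0.000152113992953673), 0.022991366684436798) 0.09001357040202046
arm -44.09448443607203 611 0.07973551280843544
lip [[-0.04197989 -0.0227445 ]
 [-0.03852123  0.00391186]
 [-0.03741762  0.02935041]] 269
-0.769593935378852 (array([ 3.23, -3.64, 17.53]), np.float64(0.784))
6.6667 0.3022251294911195 0.1734 [-0.14893837  0.38299482  1.71108722 -0.01232884  1.04272362 -0.50410837] [0.03558981 0.00169209]
```

View pics/w2.png

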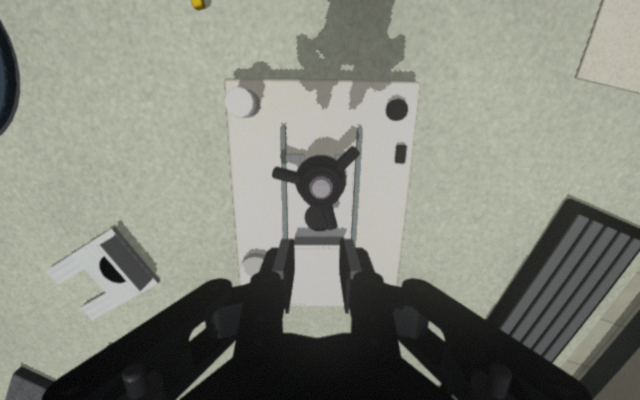

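The wrist view shows the plate home: lip at (320,237), outer face measured at −42 mm, which matches. The nut is undisturbed at (321,187). Next I straddle the arm at −44° (image (350,160)).

```bash
python3 -m crank '[[[3.2,-3.6,0],0.78,30],[[3.2,-3.6,0],0.78,30],[[3.2,-3.6,0],0.78,30],[[3.2,-3.6,2],0.78,30],[[3.2,-3.6,4],0.78,30],[[3.2,-3.6,6],0.78,30],[[3.2,-3.6,8],0.78,30],[[3.2,-3.6,8],0.78,30],[[3.2,-3.6,8],0.78,30]]'
python3 - <<'E'
from h import *
s=read_state();th=np.radians(-44.1)
print(rows(s2w(*(np.array([.0395,0])+.043*np.array([np.cos(th),np.sin(th)]))),.224,A+th+np.pi/2),s['finger_gap'])
E
```

```text
time_s: 7.42
ee_pos: [0.5308, 0.0773, 0.3202]
ee_rot: [3.063, -0.65, 0.003]
contact_force: [1.0, 0.2, 1.3]
finger_gap: 0.299
(array([-0.01, -0.12,  9.62]), np.float64(0.004)) 0.298708516995677
```

```bash
python3 -m crank '[[[0,-0.1,3],0,30],[[0,-0.1,6],0,30],[[0,-0.1,8],0,30],[[0,-0.1,9.6],0,30],[[0,-0.1,9.6],0,30],[[0,-0.1,9.6],0,30]]'
cat >> h.py <<'E'
def arc(angs):
    s=read_state();q=w2s(s['ee_pos'])-[.0395,0];print('t',round(s['time_s'],2),'tool polar',np.hypot(*q).round(4),np.degrees(np.arctan2(q[1],q[0])).round(1),'tipz',s['ee_pos'][2]-.173,'F',s['contact_force'].round(1),'M',s['ft_torque'].round(2),'q6',s['qpos'][5].round(2))
    for g in angs:
        th=np.radians(g);d,t=rows(s2w(*(np.array([.0395,0])+.043*np.array([np.cos(th),np.sin(th)]))),.224,A+th+np.pi/2,s)
        print(g,d.round(2).tolist(),round(float(t),2))
E
python3 -c "
from h import *
arc(range(-40,32,6))"
```

```text
time_s: 7.92
ee_pos: [0.5319, 0.0768, 0.2247]
ee_rot: [3.063, -0.65, 0.003]
contact_force: [0.0, -0.1, -0.3]
finger_gap: 0.301
t 7.92 tool polar 0.0428 -45.2 tipz 0.051709679547543075 F [ 0.  -0.1 -0.3] M [ 0.05 -0.02  0.  ] q6 0.37
-40 [-0.39, -0.01, 0.07] -0.07
-34 [-0.83, 0.04, 0.07] -0.17
-28 [-1.27, 0.14, 0.07] -0.28
-22 [-1.7, 0.29, 0.07] -0.38
-16 [-2.11, 0.48, 0.07] -0.49
-10 [-2.49, 0.71, 0.07] -0.59
-4 [-2.85, 0.98, 0.07] -0.69
2 [-3.18, 1.28, 0.07] -0.8
8 [-3.48, 1.62, 0.07] -0.91
14 [-3.74, 1.99, 0.07] -1.01
20 [-3.96, 2.38, 0.08] -1.11
26 [-4.14, 2.8, 0.08] -1.22
```

```bash
python3 -m crank '[[[-0.4,0,0.1],-0.07,30],[[-0.8,0,0.1],-0.17,30],[[-1.05,0.1,0.1],-0.22,30],[[-1.3,0.15,0.1],-0.28,30],[[-1.5,0.2,0.1],-0.33,30],[[-1.7,0.3,0.1],-0.38,30],[[-1.9,0.4,0.1],-0.43,30],[[-2.1,0.5,0.1],-0.49,30],[[-2.1,0.5,0.1],-0.49,30]]' 40
cat >> h.py <<'E'
def nut(n='scene',name=None,show=True):
    a,d,p=grab(n);W=cloud(d,p);z=W[...,2];q=w2s(W)-[.0395,0];r=np.hypot(q[...,0],q[...,1])
    if name: save(a if n=='wrist' else cv2.resize(a[190:285,245:380],None,fx=5.5,fy=5.5,interpolation=cv2.INTER_CUBIC),name)
    m=(r>.014)&(r<.022)&(z>.05)&(z<.11);print(n,'hub top z',np.percentile(z[m],[20,50,80]).round(4),m.sum())
    m=(r>.034)&(r<.053)&(z>.05)&(z<.088);a=np.degrees(np.arctan2(q[m][:,1],q[m][:,0]))
    print('hist',np.histogram(a,np.arange(-180,181,10))[0],'z',np.median(z[m]))
E
python3 -c "
from h import *
arc(range(-12,46,4));nut();nut('wrist')"
```

```text
time_s: 8.67
ee_pos: [0.5113, 0.0807, 0.2258]
ee_rot: [3.128, 0.114, 0.005]
contact_force: [-0.0, -0.1, 0.4]
finger_gap: 0.301
t 8.67 tool polar 0.0426 -16.9 tipz 0.052826072195426704 F [-0.  -0.1  0.4] M [0.03 0.   0.03] q6 -0.12
-12 [-0.37, -0.03, 0.18] -0.06
-8 [-0.66, -0.0, 0.18] -0.13
-4 [-0.96, 0.05, 0.18] -0.2
0 [-1.25, 0.12, 0.18] -0.27
4 [-1.54, 0.21, 0.18] -0.34
8 [-1.82, 0.32, 0.18] -0.41
12 [-2.09, 0.45, 0.18] -0.48
16 [-2.35, 0.6, 0.18] -0.55
20 [-2.6, 0.77, 0.18] -0.62
24 [-2.83, 0.95, 0.19] -0.69
28 [-3.06, 1.15, 0.19] -0.76
32 [-3.27, 1.36, 0.19] -0.83
36 [-3.46, 1.59, 0.19] -0.9
40 [-3.64, 1.83, 0.19] -0.97
44 [-3.8, 2.09, 0.19] -1.04
scene hub top z [0.0888 0.09   0.0915] 118
hist [ 0  0  0 19 18  0  0  0  0  0  0  0  0  0  0  0  0  1  0  0  0  0  0  0
  0  0  2 19  8  0  0  0  0  0  0  0] z 0.07966127426441605
wrist hub top z [0.0717 0.082  0.089 ] 1993
hist [  0   0   0   0   0   0   0   0   0   0   0   0   0 216 442 711 334 226
 392 145   0   0   0   0   0   0  47  31   0   0   0   0   0   0   0   0] z 0.07823831164907105
```

```bash
python3 -m crank '[[[-0.37,0,0.15],-0.06,30],[[-0.66,0,0.15],-0.13,30],[[-0.96,0.05,0.15],-0.2,30],[[-1.25,0.12,0.15],-0.27,30],[[-1.25,0.12,0.15],-0.27,30]]'
python3 -c "
from h import *
arc(range(4,60,4));nut()"
```

```text
time_s: 9.18
ee_pos: [0.4991, 0.0785, 0.2245]
ee_rot: [3.085, 0.531, 0.003]
contact_force: [0.7, -1.0, 0.9]
finger_gap: 0.298
t 9.18 tool polar 0.0429 -0.2 tipz 0.051528595545792644 F [ 0.7 -1.   0.9] M [ 0.02  0.07 -0.02] q6 -0.39
4 [-0.31, -0.0, 0.05] -0.08
8 [-0.61, 0.03, 0.05] -0.15
12 [-0.91, 0.09, 0.05] -0.22
16 [-1.2, 0.16, 0.05] -0.29
20 [-1.48, 0.26, 0.06] -0.35
24 [-1.76, 0.37, 0.06] -0.42
28 [-2.03, 0.5, 0.06] -0.49
32 [-2.29, 0.65, 0.06] -0.56
36 [-2.53, 0.82, 0.06] -0.64
40 [-2.77, 1.01, 0.06] -0.7
44 [-2.99, 1.21, 0.07] -0.77
48 [-3.2, 1.43, 0.07] -0.84
52 [-3.39, 1.66, 0.07] -0.91
56 [-3.56, 1.91, 0.07] -0.98
scene hub top z [0.0888 0.0901 0.0916] 117
hist [ 0  0  0  0  9 17  7  0  0  0  0  0  0  0  2  0  0  0  0  0  0  0  0  0
  0  0  0  0  6 22  5  0  0  0  0  0] z 0.07910779269435486
```

```bash
python3 -m crank '[[[-0.31,0,0.05],-0.08,30],[[-0.61,0.03,0.05],-0.15,30],[[-0.91,0.09,0.05],-0.22,30],[[-0.91,0.09,0.05],-0.22,30]]'
python3 -c "
from h import *
arc(range(14,70,4));nut()"
```

```text
time_s: 9.57
ee_pos: [0.4911, 0.0745, 0.2243]
ee_rot: [3.009, 0.86, 0.002]
contact_force: [-0.4, -0.1, -0.6]
finger_gap: 0.302
t 9.57 tool polar 0.0428 11.8 tipz 0.051260365065921354 F [-0.4 -0.1 -0.6] M [-0.02 -0.03 -0.01] q6 -0.61
14 [-0.16, -0.02, 0.03] -0.03
18 [-0.46, -0.0, 0.03] -0.1
22 [-0.76, 0.04, 0.03] -0.17
26 [-1.06, 0.1, 0.03] -0.24
30 [-1.34, 0.19, 0.03] -0.31
34 [-1.63, 0.29, 0.03] -0.38
38 [-1.9, 0.41, 0.03] -0.45
42 [-2.17, 0.55, 0.04] -0.52
46 [-2.42, 0.71, 0.04] -0.59
50 [-2.66, 0.89, 0.04] -0.66
54 [-2.89, 1.08, 0.04] -0.73
58 [-3.11, 1.29, 0.05] -0.8
62 [-3.31, 1.51, 0.05] -0.87
66 [-3.49, 1.75, 0.05] -0.94
scene hub top z [0.0888 0.0903 0.0917] 114
hist [ 0  0  0  0  0  6 18  9  0  0  0  0  0  0  0 10  1  0  0  0  0  4  1  0
  0  0  0  0  0  2 17 13  0  0  0  0] z 0.07963532920454297
```

```bash
python3 -m crank '[[[-0.31,0,0.03],-0.07,30],[[-0.61,0.02,0.03],-0.14,30],[[-0.91,0.07,0.03],-0.2,30],[[-0.91,0.07,0.03],-0.2,30]]'
python3 -c "
from h import *
arc(range(26,80,4));nut()"
```

```text
time_s: 9.95
ee_pos: [0.4841, 0.0691, 0.2241]
ee_rot: [2.91, 1.15, 0.002]
contact_force: [0.5, -0.2, -0.1]
finger_gap: 0.303
t 9.95 tool polar 0.0427 23.7 tipz 0.05114662673537171 F [ 0.5 -0.2 -0.1] M [-0.01 -0.06 -0.01] q6 -0.82
26 [-0.17, -0.03, 0.01] -0.05
30 [-0.47, -0.0, 0.02] -0.12
34 [-0.77, 0.04, 0.02] -0.19
38 [-1.06, 0.11, 0.02] -0.26
42 [-1.35, 0.2, 0.02] -0.33
46 [-1.63, 0.3, 0.02] -0.4
50 [-1.9, 0.43, 0.03] -0.47
54 [-2.17, 0.57, 0.03] -0.54
58 [-2.42, 0.74, 0.03] -0.61
62 [-2.66, 0.92, 0.03] -0.68
66 [-2.89, 1.11, 0.04] -0.75
70 [-3.1, 1.32, 0.04] -0.82
74 [-3.3, 1.55, 0.04] -0.89
78 [-3.48, 1.79, 0.05] -0.96
scene hub top z [0.0804 0.0821 0.0837] 110
hist [ 0  0  0  0  0  0  3 20 12  0  0  0  0  0  0  0  9  6  0  2  0  1 18  4
  0  0  0  0  0  0  0 11 23  0  0  0] z 0.07097285719527102
```

The hub top went from 90 to 82 mm, so the nut has dropped 8 mm into its thread after about 60° anticlockwise. Now clockwise.

```bash
python3 -c "
from h import *
arc(range(20,-45,-5))"
```

```text
t 10.0 tool polar 0.0426 23.5 tipz 0.05114092895792993 F [0.1 0.8 0.4] M [-0.02 -0.02 -0.02] q6 -0.82
20 [0.26, -0.03, 0.01] 0.06
15 [0.63, 0.01, 0.01] 0.14
10 [1.0, 0.08, 0.01] 0.23
5 [1.36, 0.18, 0.01] 0.32
0 [1.71, 0.31, 0.01] 0.4
-5 [2.05, 0.47, 0.01] 0.49
-10 [2.37, 0.66, 0.01] 0.58
-15 [2.68, 0.88, 0.02] 0.67
-20 [2.96, 1.13, 0.02] 0.75
-25 [3.23, 1.39, 0.02] 0.84
-30 [3.46, 1.68, 0.02] 0.93
-35 [3.68, 1.99, 0.03] 1.01
-40 [3.86, 2.32, 0.03] 1.1
```

```bash
python3 -m crank '[[[0.26,0,0],0.06,30],[[0.63,0,0],0.14,30],[[1.0,0.08,0],0.23,30],[[1.36,0.18,0],0.32,30],[[1.71,0.31,0],0.4,30],[[2.05,0.47,0],0.49,30],[[2.37,0.66,0],0.58,30],[[2.68,0.88,0],0.67,30],[[2.96,1.13,0],0.75,30],[[2.96,1.13,0],0.75,30]]'
python3 -c "
from h import *
arc(range(-20,-75,-4));nut()"
```

```text
time_s: 10.83
ee_pos: [0.5148, 0.0812, 0.2243]
ee_rot: [3.13, -0.005, 0.012]
contact_force: [-0.1, -0.6, -1.0]
finger_gap: 0.302
t 10.83 tool polar 0.0431 -21.5 tipz 0.05133422555266537 F [-0.1 -0.6 -1. ] M [-0.03 -0.01 -0.07] q6 -0.04
-20 [-0.11, 0.01, 0.03] -0.0
-24 [0.19, 0.02, 0.04] 0.07
-28 [0.48, 0.05, 0.04] 0.14
-32 [0.78, 0.1, 0.04] 0.21
-36 [1.07, 0.17, 0.04] 0.28
-40 [1.36, 0.27, 0.05] 0.35
-44 [1.63, 0.38, 0.05] 0.42
-48 [1.9, 0.51, 0.05] 0.49
-52 [2.16, 0.66, 0.06] 0.56
-56 [2.41, 0.83, 0.06] 0.63
-60 [2.65, 1.01, 0.07] 0.7
-64 [2.87, 1.21, 0.07] 0.77
-68 [3.08, 1.43, 0.07] 0.84
-72 [3.28, 1.66, 0.08] 0.91
scene hub top z [0.0778 0.0789 0.0812] 104
hist [ 0  0  0  0 17 15  0  0  0  0  0  0  0  0  0  0  0  0  0  0  0  0  0  0
  0  0  0  1 15 11  0  0  0  0  0  0] z 0.06899839147201214
```

```bash
python3 -m crank '[[[0.19,0.02,0.04],0.07,30],[[0.48,0.05,0.04],0.14,30],[[0.78,0.1,0.04],0.21,30],[[1.07,0.17,0.04],0.28,30],[[1.36,0.27,0.04],0.35,30],[[1.63,0.38,0.04],0.42,30],[[1.63,0.38,0.04],0.42,30]]'
python3 -c "
from h import *
arc(range(-42,-85,-4));nut()"
```

```text
time_s: 11.47
ee_pos: [0.531, 0.0773, 0.2241]
ee_rot: [3.063, -0.654, 0.015]
contact_force: [0.5, -0.3, 0.0]
finger_gap: 0.302
t 11.47 tool polar 0.0428 -43.8 tipz 0.05106274466433863 F [ 0.5 -0.3  0. ] M [ 0.09 -0.    0.01] q6 0.37
-42 [-0.14, -0.01, 0.0] -0.03
-46 [0.16, -0.01, 0.01] 0.04
-50 [0.46, 0.01, 0.01] 0.1
-54 [0.76, 0.05, 0.02] 0.17
-58 [1.05, 0.11, 0.02] 0.24
-62 [1.34, 0.2, 0.02] 0.32
-66 [1.62, 0.3, 0.03] 0.39
-70 [1.9, 0.42, 0.03] 0.45
-74 [2.16, 0.56, 0.03] 0.52
-78 [2.42, 0.72, 0.04] 0.59
-82 [2.66, 0.9, 0.04] 0.66
scene hub top z [0.0756 0.0775 0.0792] 54
hist [ 0  1 18 17  0  0  0  0  0  0  0  0  0 12 10  0  0  0  0  0  0  0  0  0
  0  0  0  0  0  0  0  0  0  0  0  0] z 0.06636656215807829
```

```bash
python3 -m crank '[[[0.16,0,0],0.04,30],[[0.46,0.01,0],0.1,30],[[0.76,0.05,0],0.17,30],[[0.76,0.05,0],0.17,30]]'
python3 -c "
from h import *
arc(range(-50,-90,-4));nut()"
```

```text
time_s: 11.85
ee_pos: [0.5374, 0.0737, 0.2241]
ee_rot: [2.999, -0.907, 0.015]
contact_force: [0.7, 0.0, -0.8]
finger_gap: 0.304
t 11.85 tool polar 0.0429 -53.7 tipz 0.051080133513954934 F [ 0.7  0.  -0.8] M [-0.    0.03  0.01] q6 0.53
-50 [-0.28, -0.01, 0.0] -0.06
-54 [0.02, -0.01, 0.01] 0.01
-58 [0.32, -0.0, 0.01] 0.08
-62 [0.62, 0.03, 0.02] 0.15
-66 [0.91, 0.09, 0.02] 0.22
-70 [1.2, 0.16, 0.02] 0.29
-74 [1.49, 0.26, 0.03] 0.36
-78 [1.77, 0.37, 0.03] 0.43
-82 [2.04, 0.51, 0.03] 0.5
-86 [2.29, 0.66, 0.04] 0.57
scene hub top z [0.0757 0.077  0.0785] 32
hist [ 1 16 20  0  0  0  0  0  0  0  0  0 12 21  1  0  0  0  0  0  0  0  0  0
  0  0  0  0  0  0  0  0  0  0  0  0] z 0.06612674650002182
```

```bash
python3 -m crank '[[[0.17,0,0],0.04,30],[[0.32,0,0],0.08,30],[[0.47,0.01,0],0.12,30],[[0.62,0.03,0],0.15,30],[[0.62,0.03,0],0.15,30]]'
python3 -c "
from h import *
arc(range(-54,-90,-4));nut()"
```

```text
time_s: 12.32
ee_pos: [0.542, 0.0702, 0.2241]
ee_rot: [2.925, -1.123, 0.015]
contact_force: [-0.8, 0.1, -0.1]
finger_gap: 0.303
t 12.32 tool polar 0.0428 -61.4 tipz 0.051112648323894505 F [-0.8  0.1 -0.1] M [ 0.01 -0.03 -0.03] q6 0.67
-54 [-0.56, 0.02, 0.0] -0.14
-58 [-0.26, -0.01, 0.01] -0.07
-62 [0.04, -0.02, 0.01] 0.0
-66 [0.34, -0.01, 0.02] 0.07
-70 [0.64, 0.03, 0.02] 0.14
-74 [0.94, 0.08, 0.02] 0.21
-78 [1.23, 0.15, 0.03] 0.28
-82 [1.51, 0.24, 0.03] 0.35
-86 [1.79, 0.36, 0.03] 0.42
scene hub top z [0.076  0.0763 0.0781] 17
hist [14 23  0  0  0  0  0  0  0  0  0 14 19 13  0  0  0  0  0  0  0  0  0  0
  0  0  0  0  0  0  0  0  0  0  0  0] z 0.06620290866089806
```

```bash
python3 -m crank '[[[0.19,0,0],0.04,30],[[0.34,0,0],0.07,30],[[0.49,0.01,0],0.1,30],[[0.64,0.03,0],0.14,30],[[0.64,0.03,0],0.14,30]]'
python3 -c "
from h import *
arc(range(-66,-94,-4));nut()"
```

```text
time_s: 12.78
ee_pos: [0.5459, 0.066, 0.2241]
ee_rot: [2.841, -1.323, 0.014]
contact_force: [-0.8, 0.6, -0.0]
finger_gap: 0.3
t 12.78 tool polar 0.0427 -69.1 tipz 0.05108440245705459 F [-0.8  0.6 -0. ] M [ 0.23  0.1  -0.01] q6 0.8
-66 [-0.24, -0.02, 0.01] -0.07
-70 [0.06, -0.03, 0.01] 0.0
-74 [0.36, -0.01, 0.01] 0.07
-78 [0.66, 0.02, 0.02] 0.14
-82 [0.96, 0.07, 0.02] 0.21
-86 [1.25, 0.14, 0.02] 0.28
-90 [1.53, 0.24, 0.03] 0.35Traceback (most recent call last):
  File "<string>", line 3, in <module>
    arc(range(-66,-94,-4));nut()
                           ~~~^^
  File "h.py", line 36, in nut
    m=(r>.014)&(r<.022)&(z>.05)&(z<.11);print(n,'hub top z',np.percentile(z[m],[20,50,80]).round(4),m.sum())
                                                            ~~~~~~~~~~~~~^^^^^^^^^^^^^^^^^
    return _quantile_unchecked(
        a, q, axis, out, overwrite_input, method, keepdims, weights)
    return _ureduce(a,
                    func=_quantile_ureduce_func,
    ...<5 lines>...
                    overwrite_input=overwrite_input,
                    method=method)
    r = func(a, **kwargs)
    result = _quantile(arr,
                       quantiles=q,
    ...<2 lines>...
                       out=out,
                       weights=wgt)
    slices_having_nans = np.isnan(arr[-1, ...])
                                  ~~~^^^^^^^^^
IndexError: index -1 is out of bounds for axis 0 with size 0
```

```bash
python3 -m crank '[[[0.2,0,0],0.04,30],[[0.36,0,0],0.07,30],[[0.51,0,0],0.1,30],[[0.66,0.02,0],0.14,30],[[0.66,0.02,0],0.14,30]]'
python3 -c "
from h import *
arc(range(-70,-98,-4));nut('top')"
```

```text
time_s: 13.25
ee_pos: [0.5481, 0.0624, 0.2239]
ee_rot: [2.743, -1.516, 0.004]
contact_force: [-3.6, 7.6, 2.5]
finger_gap: 0.304
t 13.25 tool polar 0.0422 -74.8 tipz 0.05090325765852366 F [-3.6  7.6  2.5] M [1.16 0.53 0.07] q6 0.93
-70 [-0.36, -0.05, -0.01] -0.14
-74 [-0.07, -0.08, -0.01] -0.07
-78 [0.23, -0.09, -0.01] 0.01
-82 [0.53, -0.08, -0.01] 0.07
-86 [0.83, -0.04, -0.0] 0.14
-90 [1.13, 0.01, -0.0] 0.21
-94 [1.42, 0.08, -0.0] 0.28
top hub top z [0.0735 0.0755 0.078 ] 23
hist [ 1  0  0  0  0  0  0  0  0  0  0  0  0  0  0  0  0  0  0  0  0  0  0  2
  0  0  0  0  0  0  0  0  0  0  7 12] z 0.06499995267041969
```

Resistance is building (8 N). One more small turn to seat it.

```bash
python3 -m crank '[[[0.2,-0.05,0],0.0,30],[[0.4,-0.05,0],0.05,30],[[0.6,-0.04,0],0.09,30],[[0.8,-0.04,0],0.13,30],[[0.8,-0.04,0],0.13,30]]'
python3 -c "
from h import *
arc(range(-62,-90,-4))"
```

```text
time_s: 13.72
ee_pos: [0.5497, 0.0589, 0.2237]
ee_rot: [2.64, -1.691, -0.011]
contact_force: [-5.6, 14.3, 6.7]
finger_gap: 0.298
t 13.72 tool polar 0.0417 -80.1 tipz 0.05070681712450076 F [-5.6 14.3  6.7] M [2.37 0.85 0.13] q6 1.05
-62 [-1.32, 0.2, -0.02] -0.4
-66 [-1.04, 0.09, -0.03] -0.34
-70 [-0.76, -0.0, -0.03] -0.27
-74 [-0.46, -0.07, -0.03] -0.2
-78 [-0.17, -0.12, -0.03] -0.12
-82 [0.13, -0.14, -0.03] -0.06
-86 [0.43, -0.15, -0.03] 0.01
```

```bash
python3 -m crank '[[[-0.46,-0.07,0],-0.2,30],[[-0.9,0.05,0],-0.3,30],[[-0.9,0.05,0],-0.3,30],[[-0.9,0.05,0],-0.3,30]]'
python3 -c "
from h import *
arc([-66]);nut('wrist','w3.png')"
```

```text
time_s: 14.05
ee_pos: [0.5454, 0.0671, 0.2238]
ee_rot: [2.866, -1.273, -0.012]
contact_force: [0.4, 0.6, 0.3]
finger_gap: 0.301
t 14.05 tool polar 0.0431 -67.6 tipz 0.05080422653375272 F [0.4 0.6 0.3] M [ 0.03 -0.07  0.02] q6 0.76
-66 [-0.12, 0.01, -0.02] -0.03
wrist hub top z [0.0664 0.0759 0.0773] 1793
hist [  0   0   0   0   0   0   0   0 161 408 530 246 209 276   2   0   0   0
   0   0   0   0   0   0   0   0   0   0   0   0   0   0   0   0   0   0] z 0.0672396772492688
```

View pics/w3.png

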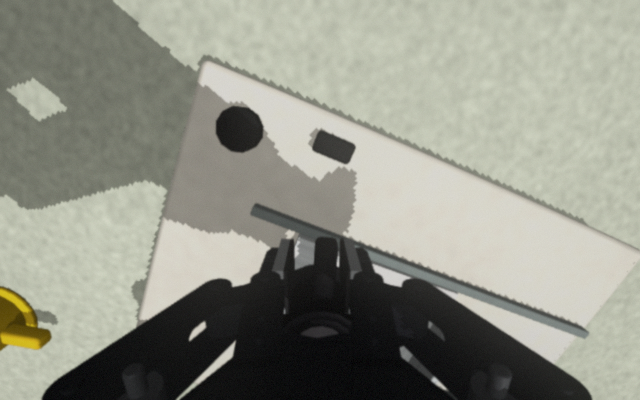

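The arm (325,255) is centred between the fingers, free on both sides. I rise and check.

```bash
python3 -m crank '[[[0,0,-2],0,30],[[0,0,-5],0,30],[[0,0,-9],0,30],[[0,0,-13],0,30],[[0,0,-17],0,30],[[0,0,-17],0,30],[[0,0,-17],0,30]]'
python3 - <<'E'
from h import *
print(rows(s2w(.0395,0),.40,A+np.pi/2))
for n in('scene','wrist','top'):
    a,d,p=grab(n);W=cloud(d,p);z=W[...,2];q=w2s(W)-[.0395,0];r=np.hypot(q[...,0],q[...,1])
    m=(r>.015)&(r<.022)&(z>.05)&(z<.11)
    if m.any():print(n,'hub z',np.percentile(z[m],[20,50,80]),m.sum())
    m=(r>.034)&(r<.053)&(z>.058)&(z<.09);t=np.arctan2(q[m][:,1],q[m][:,0])
    if m.any():print('arm',np.degrees(np.angle(np.mean(np.exp(3j*t)))/3),np.median(z[m]),m.sum())
    q=w2s(W);m=(z>.058)&(z<.072)&(q[...,0]<-.025)&(q[...,0]>-.08)&(abs(q[...,1])<.04)
    if m.any():print('lip',np.percentile(q[m],[3,50,97],axis=0).round(4).tolist(),m.sum())
    if n=='scene':save(cv2.resize(a[180:290,235:385],None,fx=5,fy=5,interpolation=cv2.INTER_CUBIC),'crop4.png')
E
```

```text
time_s: 14.68
ee_pos: [0.5478, 0.067, 0.3968]
ee_rot: [2.866, -1.279, -0.0]
contact_force: [0.4, -0.3, 0.0]
finger_gap: 0.301
(array([-0.14,  4.48, -0.31]), np.float64(-1.186))
scene hub z [0.07520003 0.07722446 0.07840438] 89
arm 49.00069155165009 0.06637976220187036 100
lip [[-0.0428, -0.0334], [-0.0403, -0.0055], [-0.0382, 0.0232]] 42
wrist hub z [0.07584568 0.07688741 0.07752529] 631
arm 47.96298173783255 0.0665619156807171 364
lip [[-0.0432, -0.0317], [-0.0392, -0.0065], [-0.0379, 0.0194]] 297
top hub z [0.07300231 0.07508539 0.07787518] 47
arm 49.56443793266429 0.06575758045093405 23
lip [[-0.0408, -0.0273], [-0.0378, -0.0007], [-0.0355, 0.0296]] 29
```

View pics/crop4.png

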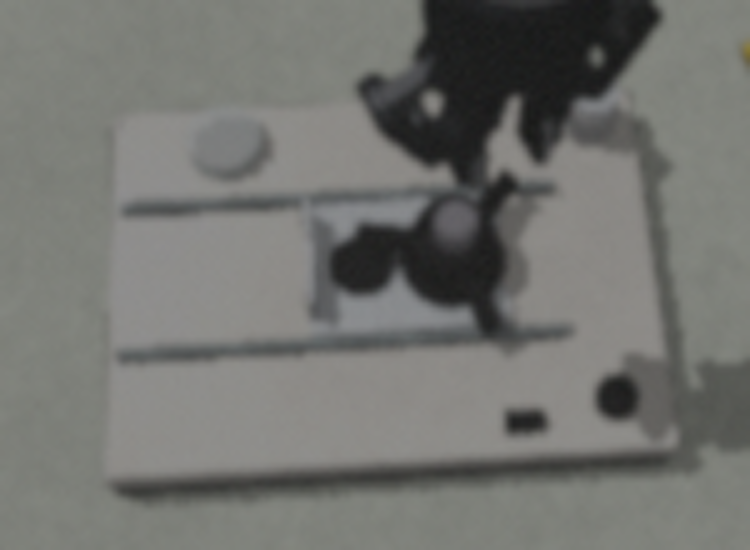

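```bash
python3 -c "
from h import *
close_job()"
```

```text
the job is handed in; nothing more can be done
```

The job is done and handed in at about 15 s of the 51 s allowed. The interface gave no verdict.

- **Plate:** I pushed it by its lip with the closed fingers until it met the stud. The force rose to about 18 N while the fingertips stood still. The lip's outer face was measured at −42 to −43 mm from the stand's centre by the scene and wrist cameras (−41 mm by the coarser top camera), where −42 mm is fully home.
- **Nut:** I straddled one arm loosely, without gripping or lifting. About 60° anticlockwise it dropped 8 mm into the thread. About 90° clockwise then took it down until it resisted at about 15 N.
- **Last checks:** The nut's hub top is 77 mm above the table in the scene and wrist cameras, which is the height for the flange sitting on the plate. The gripper is clear above the nut, touching nothing. I saw nothing else moved, but did not measure the bystanders' positions afterwards.
- **Disagreement:** The top camera read the hub at 75 mm from few points, within its roughly 2 mm error.

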